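Unclip the upper slide tray from the nested pair and lay it on the blotting sheet

ROBOT

A 6-joint arm with a two-finger parallel gripper is mounted at the origin on a cart in front of the work surface, level with it; the furniture and walls round the work are solid. World frame = base frame: x ahead of the robot, y to its left, z up, the work surface at z = 0. Lengths are in m, angles in rad, forces in N, time in s.
With the tool pointing down it reaches from about 0.275 to 0.825 m from the base axis. Payload 4.9 kg.
Tool frame: the origin (TCP) lies midway between the tips of the shut fingers; the grasp point (between the pads) lies 19 mm behind it (grip_point_offset is the distance from the TCP to the grasp point, in m); z points along the fingers, y is the line along which they close (so a half turn about z gives the same grasp; the last joint's range is limited). The gripper opens to 85 mm and grips with 20 to 120 N. Pads are 22 mm wide; open, the fingers measure 114 mm over their backs; the gripper's body (76 mm by 85 mm) begins 54 mm behind the grasp point. The pads swing forward as they close: fully open they stand 13 mm farther back than shut.
Start: joints at [-1.344, 0.326, -0.193, 1.052, 0, 1.437], TCP at [0.194, -0.515, 0.231] pointing down, gripper open.
Joint ranges: [-2.65, 2.65], [-0.97, 1.79], [-1.3, 1.35], [-1.93, 2.1], [-1.47, 1.37], [-3.14, 3.14]. Speed limits (rad/s): [2.57, 2.57, 3.14, 3.14, 3.14, 3.14].

INTERFACE

Orientations are given as a rotation vector (axis times angle).
In Python, from cell import * gives the robot as it stands. Calls block until the motion is done:
- movep(position, orientation): joint-space move of the TCP to a pose.
- move_l(position, velocity=0.15, rot=None, until_force=None): straight line of the TCP; rot=None keeps the orientation; velocity is the mean speed in m/s. With until_force (N) it stops when the force on the tool has changed by that much, and returns True; else False.
- set_joints(angles): joint-space move.
- let_go() and grab(newtons=None): open the fingers fully, or close them until they stop; newtons is the grip in N (None keeps the last).
- sleep(seconds).
- ik(position, orientation): joint angles nearest the present ones, or None.
- get_state(): the state.
- grab_frame(name): name is "scene" or "side" or "wrist"; returns a dict with "img" (480x640x3 uint8, red, green, blue), "fx", "fy", "cx", "cy" (pixels), "cam_to_world" (4x4, takes a point from camera to world coordinates); the wrist camera has in their place "T_tool_cam" (4x4, takes a point from camera to tool coordinates, whose origin is the TCP and whose axes are the flange's). Camera axes: x right, y down, z forward; pixel columns grow to the right and rows downward; lengths in m; the calibration is good to about 2 mm. A picture is of the moment at which its call begins: read the wrist's pose just before it. There is no depth.
A pose or a line that the arm cannot do raises MotionError and nothing moves.
- sign_off(): hands the job in; it is judged then, once.
Trained networks look in the newest picture that a camera, given by its name, has taken for a name from the list of things; names that differ only in an ending like _2 or _b are one class to them, and where a whole thing is asked for, a point or a joint stands for the part that bears it (a point fixed in the world has none). Each returns a list of dicts, best first, with "score" (0 to 1); they miss things now and then, are a little off and sometimes report something else, mostly with a low value. They report only what shows in the picture. A call takes as long as a camera call.
- spot_in(camera, name): "centre" ([column, row] in pixels, amid what is visible of it).
- silhouettes(camera, name): "mask" (480x640 bool, what is visible of it) and "centre" ([column, row] in pixels, amid what is visible of it).
- tip_of(camera, name): "centre" ([column, row] in pixels: a listed point, or the origin of a listed thing).
The state is a dict: "clock": time; "q": joint angles; "joint_velocities": joint speeds; "tau": joint torques, N m; "position": TCP position; "eef_rot": TCP orientation; "contact_force": force on the tool from outside, world axes, zero at the start; "wrist_torque": the same for the moment, N m; "finger_gap": opening from 0.0 (shut) to 1.0 (fully open); "grasp_force": force on a finger pad.
Only numpy, scipy, OpenCV 4.12 (cv2) and the standard library are available. Lean on these libraries where they do the work, as an engineer would, in place of code of your own. Each camera call takes 0.05 s, during which the arm holds its last target. There are 200 camera calls.

TASK

Two stamped steel slide trays stand on the desk, one clipped tightly into the other, and the lower one holds freshly mounted slides. Pulling on the upper tray would bring the lower one up with it, so press down on the upper tray's oval thumb button, just hard enough and no harder, until it rocks out of the spring clips; then lift it off by its pull tab and lay it flat, without dropping it, in the middle of the grey blotting sheet and lengthwise along it. The lower tray must stay standing flat on the desk where it is, and the jar, the small bottle and the little box near the trays must not be knocked about.

Things in the scene. Friction and masses are not known exactly. Their poses are not given: they have to be found in the camera images.
- upper_tray: Upper tray, pressed stainless-steel pan, 0.19 kg: floor 128 x 62 mm, mouth 144 x 72 mm, 24 mm high, with a flange round the mouth, 92 mm wide over the sides; its own two upright clips, at x = +20 mm, make it 104 mm wide and stand 15 mm above the flange. Origin: centre of the floor's underside. x runs along the tray from its pull tab to its broad thumb end, y across, z up out of the pan.
- upper_base (a point): Centre of the underside of the upper tray's floor, axes as the tray's; 10 mm above the desk while nested. Four feet under the side flanges, at x = -62 and +30 mm, stand on the lower tray's flange. Once out of the clips the tray stays loose, resting on the clip noses, tilted some 6 degrees with the tab end up, and lifts off freely.
- upper_thumb (a point): Where to press: centre of the top of the oval button embossed on the broad thumb end, 83 mm from the tray's centre along x, 26 mm above its underside. The button is 12 mm (x) by 40 mm (y), 2 mm high, with 8 mm of air under the flange. About 7 N (6 to 9 N) rocks the tray about its feet at x = +30 mm: it gives suddenly and this end sinks 5 mm in all, on to stop feet. Over 15 N only forces the trays together or tips both.
- upper_tab (a point): Centre of the grip of the upper tray's pull tab, at the other end, 111 mm from the tray's centre along -x, 19.5 mm above its underside (half-way up the grip). The grip is 34 mm wide (y), 26 mm long (x) and 9 mm high with upright sides, nothing under it. The lower tray's thumb end reaches to 19 mm from this point and its top is 3.5 mm lower than it while nested. Axes as the tray's.
- lower_clips (a point): Midway between the lower tray's two spring clips, at the height of their noses (36 mm above the desk), over the upper tray's x = -20 mm. The clips stand at y = +49 and -49 mm; their 4 mm thick noses reach 1.3 mm over the upper tray's side edges and hold it down with 4 to 5 N, more than the lower tray weighs.
- lower_base (a point): Centre of the underside of the lower tray's floor, on the desk. The lower tray is the same as the upper one, turned end for end, so its pull tab sticks out under the upper tray's thumb end, 10 mm lower, and its x axis points the other way. Two glass slides lie in it. It stands free on the desk.
- sheet_top (a point): Centre of the grey blotting sheet lying fixed on the desk, 270 x 150 mm and 1.2 mm thick; x runs along its length, y across it, z up.
- lower_tray: The lower tray, same size as the upper one; same origin and axes as lower_base.
- label_jar: Small glass jar, 54 mm wide, 56 mm high, a bystander; origin in the middle of its underside, z up.
- dropper_bottle: Small amber bottle, 27 mm wide, 70 mm high, a bystander; origin in the middle of its underside, z up.
- coverglass_box: Little grey-blue box of cover glasses, 28 x 32 x 15 mm, a bystander; origin in the middle of its underside, z up.

How it is judged:
On the way:
1. the upper tray is lifted clear of the lower one, which stays flat on the desk (z of upper_base in the frame of lower_base above 0.05 m and height (world z) of lower_base below 0.004 m), for 0.1 s.
At the end, for the whole second after the job is handed in: The upper tray lies flat and still on the blotting sheet, right way up, the centre of its floor within 30 mm of the sheet's centre and its length within 0.2 rad of the sheet's (either way round); the lower tray stands flat on the desk within 30 mm of where it was (horizontal distance between upper_base and sheet_top below 0.03 m and height (world z) of upper_base below 0.006 m and angle between upper_base's own z axis and vertical below 0.05 rad and angle between the x axis of upper_base and the x axis of sheet_top, either way round below 0.2 rad and linear speed of upper_tray below 0.02 m/s and distance of lower_base from where it was at the start of the episode below 0.03 m and height (world z) of lower_base below 0.004 m and angle between lower_base's own z axis and vertical below 0.04 rad); the robot touches nothing.
It fails at once if the lower tray is lifted (over 5 mm), tipped (over 0.06 rad) or shoved (over 30 mm) (height (world z) of lower_base above 0.005 m or angle between lower_base's own z axis and vertical above 0.06 rad or distance of lower_base from where it was at the start of the episode above 0.03 m).
It fails at once if the upper tray is forced down on the lower one: over 40 N between them (contact force between upper_tray and lower_tray above 40 N).
It fails at once if the upper tray is dropped: it moves faster than 0.5 m/s with no finger on it (contact force between the fingers and upper_tray below 0.05 N and linear speed of upper_tray above 0.5 m/s).
It fails at once if the jar, the small bottle or the little box is knocked over (0.5 rad) or moved more than 40 mm (angle between any of label_jar, dropper_bottle, coverglass_box's own z axis and vertical above 0.5 rad or distance of any of label_jar, dropper_bottle, coverglass_box from where it was at the start of the episode above 0.04 m).
It also fails if it takes over 51 s, if anything falls off the work surface, if the arm or the gripper's body presses on something with over 40 N, if the wrist force passes 120 N, or if a joint passes its speed limit or range.

## Working session

There is one attempt and no reset: what is moved stays moved. The work goes in short steps, each a Python script; the robot and the scene stay as the last script left them, time stands still between calls to the robot, and variables do not carry over. Pictures are saved under pics/ and viewed, at most 10 in all, crops included, and the job is handed in when it is done.

```bash
mkdir -p pics; ls
cat > h.py <<'E'
from cell import *
import numpy as np, cv2
from scipy.spatial.transform import Rotation as R
def cam(name):
    s=get_state(); f=grab_frame(name)
    if name=="wrist":
        T=np.eye(4); T[:3,:3]=R.from_rotvec(s["eef_rot"]).as_matrix(); T[:3,3]=s["position"]
        f["cam_to_world"]=T@np.array(f["T_tool_cam"])
    return f
def ray(f,px,z):
    M=np.array(f["cam_to_world"]); d=M[:3,:3]@[(px[0]-f["cx"])/f["fx"],(px[1]-f["cy"])/f["fy"],1]
    o=M[:3,3]; return o+d*(z-o[2])/d[2]
def proj(f,p):
    M=np.linalg.inv(np.array(f["cam_to_world"])); c=M[:3,:3]@p+M[:3,3]
    return np.array([f["fx"]*c[0]/c[2]+f["cx"],f["fy"]*c[1]/c[2]+f["cy"]])
H={"upper_base":.010,"upper_thumb":.036,"upper_tab":.0295,"lower_clips":.036,"lower_base":0,"sheet_top":.0012,"label_jar":0,"dropper_bottle":0,"coverglass_box":0}
def save(f,n): cv2.imwrite("pics/"+n,f["img"][:,:,::-1])
E
python3 - <<'E'
from h import *
for c in ("scene","side"):
    f=cam(c); save(f,c+"0.png"); print(c,np.round(f["cam_to_world"],2)[:3,3])
    for n,z in H.items():
        for r in tip_of(c,n)[:2]: print(n,round(r["score"],2),np.round(r["centre"]),np.round(ray(f,r["centre"],z),4))
print(get_state()["eef_rot"], get_state()["clock"])
E
```

```text
pics
scene [0.04 0.44 0.58]
upper_base 0.55 [212. 330.] [0.5686 0.2558 0.01  ]
upper_thumb 0.69 [201. 277.] [0.6488 0.2342 0.036 ]
upper_tab 0.77 [224. 384.] [0.4648 0.288  0.0295]
upper_tab 0.23 [330. 212.] [ 0.6924 -0.0185  0.0295]
sheet_top 0.75 [411. 257.] [ 0.5527 -0.0821  0.0012]
label_jar 0.76 [300. 221.] [0.734  0.0153 0.    ]
dropper_bottle 0.81 [329. 212.] [ 0.7291 -0.0434  0.    ]
coverglass_box 0.7 [300. 266.] [0.629  0.0788 0.    ]
side [0.47 0.73 0.59]
upper_base 0.69 [312. 348.] [0.5706 0.2569 0.01  ]
upper_thumb 0.81 [264. 319.] [0.6489 0.2352 0.036 ]
upper_tab 0.55 [382. 367.] [0.4629 0.2899 0.0295]
lower_clips 0.16 [258. 244.] [0.7094 0.058  0.036 ]
sheet_top 0.65 [349. 224.] [ 0.5561 -0.079   0.0012]
label_jar 0.92 [256. 244.] [0.7264 0.0161 0.    ]
dropper_bottle 0.56 [264. 224.] [ 0.7287 -0.0514  0.    ]
coverglass_box 0.51 [298. 270.] [0.6301 0.0755 0.    ]
[3.09056985e+00 5.63635104e-01 4.73563849e-06] 1.0
```

View pics/scene0.png

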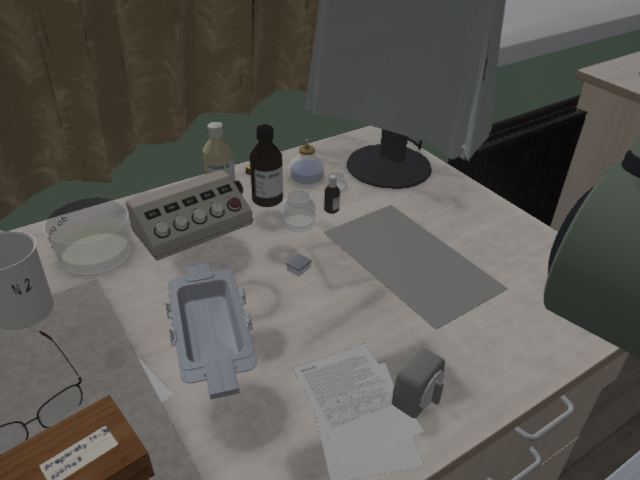

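View pics/side0.png

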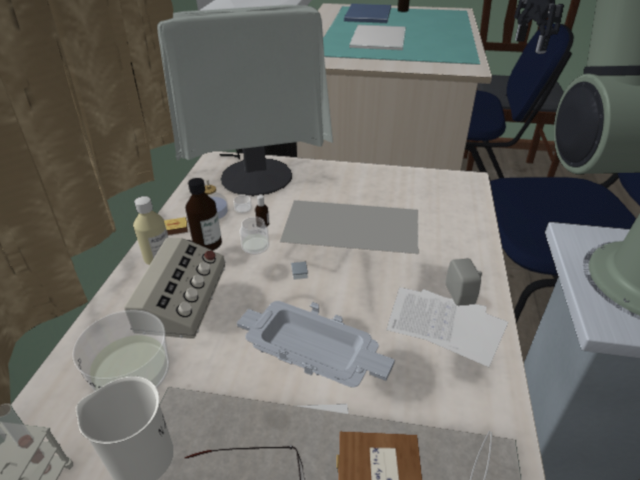

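The trays' long axis runs from the tab at about (224,384) to the thumb end at about (201,277) in the scene view. The sheet is centred near (411,257), and the box at (300,266) and jar at (300,221) are well clear. Next I'll take one close look.

```bash
cat >> h.py <<'E'
def rot(a,flip=True,pitch=0.):
    """tool down, closing line along tray y for tray yaw a; pitch>0: rotate about tray +y (tray nose/thumb end down)"""
    u=np.array([np.cos(a),np.sin(a),0]); v=np.array([-u[1],u[0],0]); s=-1 if flip else 1
    M=np.column_stack([s*u,s*v,[0,0,-1]])
    return R.from_rotvec(v*pitch)*R.from_matrix(M)
E
python3 - <<'E'
from h import *
f=cam("scene"); 
for c in("scene","side"):
    f=cam(c); r=silhouettes(c,"sheet_top") or []
    if not r: print("no mask"); r=silhouettes(c,"sheet_top")
    if r:
        cs=max(cv2.findContours(r[0]["mask"].astype(np.uint8),0,1)[0],key=len)[:,0]
        P=np.array([ray(f,p,.0012)[:2] for p in cs]); print(c,cv2.minAreaRect((P*1000).astype(np.float32)))
# hand-read corners
f=cam("scene"); print([np.round(ray(f,p,.0012)[:2],3) for p in((391,207),(327,238),(438,319),(504,286))])
a=-.284
for fl in(True,False):
    for p in([.649,.235,.08],[.464,.289,.06],[.445,-.08,.05],[.56,.26,.3]):
        q=ik(p,rot(a if p[1]>0 else 0,fl).as_rotvec()); print(fl,p,None if q is None else np.round(q,2))
np.set_printoptions(precision=3)
fl=True
movep([.53,.265,.27],rot(a,fl).as_rotvec())
f=cam("wrist"); save(f,"w0.png"); print(f["cam_to_world"])
for n in("upper_base","upper_thumb","upper_tab","lower_clips"):
    for r in tip_of("wrist",n)[:2]: print(n,r["score"],np.round(r["centre"]),ray(f,r["centre"],H[n]))
E
```

```text
scene ((552.2025146484375, -79.88667297363281), (273.6358642578125, 153.34445190429688), 1.661900281906128)
side ((552.517333984375, -75.73069763183594), (271.5182800292969, 153.6241912841797), 1.6779735088348389)
[array([ 0.682, -0.146]), array([0.666, 0.004]), array([ 0.427, -0.024]), array([ 0.425, -0.157])]Traceback (most recent call last):
  File "<stdin>", line 14, in <module>
  File "h.py", line 22, in rot
    return R.from_rotvec(v*pitch)*R.from_matrix(M)
                                  ~~~~~~~~~~~~~^^^
  File "scipy/spatial/transform/_rotation.pyx", line 1143, in scipy.spatial.transform._rotation.Rotation.from_matrix
ValueError: Non-positive determinant (left-handed or null coordinate frame) in rotation matrix 0: [[-0.95994233 -0.28019765  0.        ]
 [ 0.28019765 -0.95994233  0.        ]
 [-0.         -0.         -1.        ]].
```

```bash
sed -i 's/s\*u,s\*v/s*u,-s*v/' h.py
python3 - <<'E'
from h import *
a=-.284
for fl in(True,False):
    for p in([.649,.235,.08],[.464,.289,.06],[.445,-.08,.05],[.56,.26,.3]):
        q=ik(p,rot(a if p[1]>0 else 0,fl).as_rotvec()); print(fl,p,None if q is None else np.round(q,2))
np.set_printoptions(precision=3)
fl=True
movep([.53,.265,.27],rot(a,fl).as_rotvec())
f=cam("wrist"); save(f,"w0.png"); print(f["cam_to_world"])
for n in("upper_base","upper_thumb","upper_tab","lower_clips"):
    for r in tip_of("wrist",n)[:2]: print(n,r["score"],np.round(r["centre"]),ray(f,r["centre"],H[n]))
E
```

```text
True [0.649, 0.235, 0.08] [0.24 0.7  0.03 0.9  0.   0.52]
True [0.464, 0.289, 0.06] [ 0.42  0.49 -0.42  0.65  0.    0.71]
True [0.445, -0.08, 0.05] [-0.34  0.37 -0.68  0.52  0.   -0.34]
True [0.56, 0.26, 0.3] [0.32 0.42 0.13 1.27 0.   0.6 ]
False [0.649, 0.235, 0.08] [ 0.24  0.7   0.03  0.9   0.   -2.62]
False [0.464, 0.289, 0.06] [ 0.42  0.49 -0.42  0.65  0.   -2.44]
False [0.445, -0.08, 0.05] [-0.34  0.37 -0.68  0.52  0.    2.8 ]
False [0.56, 0.26, 0.3] [ 0.32  0.42  0.13  1.27  0.   -2.54]
[[ 2.812e-01  9.187e-01  2.773e-01  4.597e-01]
 [ 9.596e-01 -2.694e-01 -8.079e-02  2.849e-01]
 [ 4.731e-04  2.888e-01 -9.574e-01  4.130e-01]
 [ 0.000e+00  0.000e+00  0.000e+00  1.000e+00]]
upper_base 0.68 [329. 232.] [0.568 0.259 0.01 ]
upper_thumb 0.9 [326. 315.] [0.649 0.232 0.036]
upper_tab 0.96 [331. 128.] [0.465 0.291 0.029]
```

View pics/w0.png

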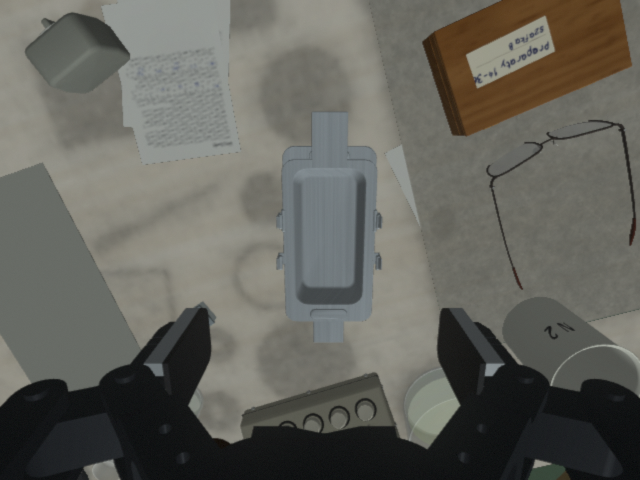

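The close view shows the thumb button at about (329,313) and the tab at (330,128). The instrument box starts about 70 mm beyond the button, so the shut gripper has room to press.

Run:
```python
from h import *
a=-.298; th=np.array([.649,.2335])
grab(20)
r=rot(a).as_rotvec()
movep([*th,.09],r); move_l([*th,.046],.1); sleep(.2)
print("touch",move_l([*th,.030],.01,until_force=2))
s=get_state(); z0=z=s["position"][2]; print(z0,s["contact_force"],s["clock"])
pk=0;prev=0
f0=s["contact_force"][2]
while z0-z<.0075:
    z-=.0003; hit=move_l([*th,z],.01); s=get_state(); F=s["contact_force"][2]; pk=max(pk,F)
    print(round((z0-z)*1e3,1),round(F,1),end="; ")
    if F>12: print("max"); break
    if pk>4 and F<pk-2.5 : print("gave"); break
print(s["position"],s["clock"])
```

```text
touch True
0.03472550148368859 [0.27043511 0.18514772 4.15951537] 8.0333
0.3 4.4; 0.6 5.4; 0.9 5.8; 1.2 6.7; 1.5 5.9; 1.8 5.8; 2.1 4.9; 2.4 3.6; gave
[0.64945471 0.23340974 0.03243152] 10.0333
```

Run:
```python
from h import *
th=np.array([.649,.2335]); z=.03243
while z>.0285:
    z-=.0003; move_l([*th,z],.01); F=get_state()["contact_force"][2]; print(round(z*1e3,1),round(F,1),end="; ")
    if F>9: break
sleep(.2); move_l([*th,.10],.05); let_go()
movep([.53,.265,.27],rot(-.298).as_rotvec())
np.set_printoptions(precision=4)
for c in("wrist","side","scene"):
    f=cam(c); save(f,c+"1.png")
    for n,h in(("upper_tab",.0445),("upper_thumb",.031)):
        for r in tip_of(c,n)[:1]: print(c,n,r["score"],np.round(r["centre"]),ray(f,r["centre"],h))
    t=np.array([.4642,.2897,.0295]);print("tab nested/raised proj",proj(f,t),proj(f,t+[0,0,.015]))
    if c=="side": cv2.imwrite("pics/sc.png",cv2.resize(f["img"][270:410,210:420,::-1],None,fx=3.5,fy=3.5))
print(get_state()["clock"])
```

```text
32.1 4.6; 31.8 3.3; 31.5 3.6; 31.2 5.0; 30.9 5.8; 30.6 6.5; 30.3 6.7; 30.0 6.8; 29.7 8.2; 29.4 9.1; wrist upper_tab 0.83 [332. 127.] [0.4642 0.2925 0.0445]
wrist upper_thumb 0.85 [325. 313.] [0.6472 0.2298 0.031 ]
tab nested/raised proj [328.42  127.857] [328.6128 127.9959]
side upper_tab 0.79 [381. 357.] [0.4661 0.2851 0.0445]
side upper_thumb 0.64 [262. 320.] [0.6527 0.2347 0.031 ]
tab nested/raised proj [381.5153 366.6674] [382.2998 359.8952]
scene upper_tab 0.55 [220. 373.] [0.4698 0.2886 0.0445]
scene upper_thumb 0.6 [198. 280.] [0.6504 0.2383 0.031 ]
tab nested/raised proj [222.3859 385.0528] [221.3448 376.7656]
16.375
```

View pics/sc.png

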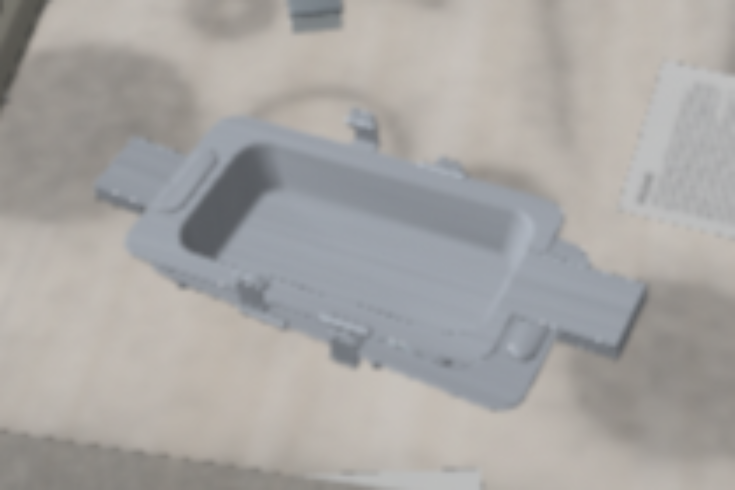

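The tray has rocked out: in the side view the tab end is raised (about 46 mm) and the clips sit under the side edges. Now I'll grip the tab along its tilt and lift.

Run:
```python
from h import *
np.set_printoptions(precision=4,suppress=True)
a=-.302; u=np.array([np.cos(a),np.sin(a),0])
Rt=rot(a,pitch=.10); d=Rt.apply([0,0,1])
tab=np.array([.4648,.2893,.045])-.002*u
p=tab+.020*d
movep(p+[0,0,.06],Rt.as_rotvec()); print("hit",move_l(p,.06,until_force=4))
grab(70); s=get_state(); print(s["position"],p,s["finger_gap"],s["grasp_force"],s["contact_force"],s["clock"])
print("lift",move_l(p+[0,0,.03],.03)); print(get_state()["contact_force"])
move_l(p+[0,0,.13],.08); s=get_state(); print(s["contact_force"],s["wrist_torque"],s["finger_gap"],s["grasp_force"],s["clock"])
f=cam("side"); save(f,"side2.png")
for n in("upper_tab","upper_thumb"):
    for r in tip_of("side",n)[:1]: print(n,r["score"],r["centre"])
```

```text
hit False
[0.4611 0.2905 0.0252] [0.461  0.2905 0.0251] 0.38749662038843985 69.22727532684803 [-0.2668  0.7987 -0.2282] 18.8583
lift False
[ 1.1414  0.7918 -1.982 ]
[-0.0336 -0.2981 -2.2242] [-0.0462  0.0644 -0.0155] 0.3814771018016155 69.44691695272923 21.4083
upper_tab 0.66 [389.5, 293.7]
upper_thumb 0.98 [258.5, 258.4]
```

View pics/side2.png

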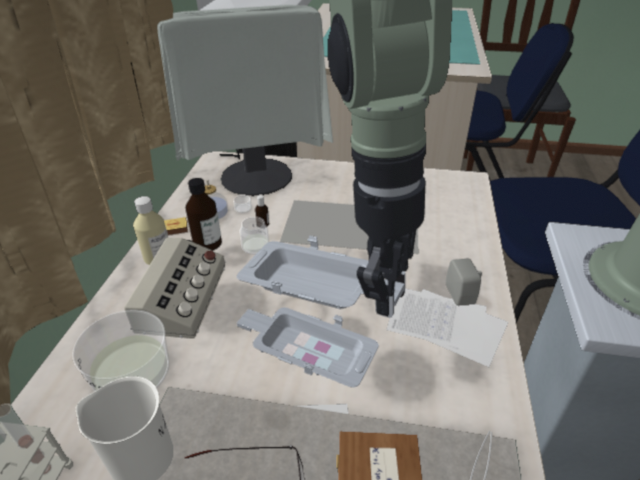

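Lifted clear: the lower tray with its slides stays put (about (315,345)), and the upper tray hangs from the gripper. Next I'll carry it over the sheet, level it and check its pose.

```bash
cat >> h.py <<'E'
def tri(name,cams=("scene","side")):
    A=[];b=[]
    for c in cams:
        f=cam(c); r=tip_of(c,name) 
        if not r: continue
        M=np.array(f["cam_to_world"]); px=r[0]["centre"]
        d=M[:3,:3]@[(px[0]-f["cx"])/f["fx"],(px[1]-f["cy"])/f["fy"],1]; d/=np.linalg.norm(d)
        P=np.eye(3)-np.outer(d,d); A.append(P); b.append(P@M[:3,3]); print(name,c,round(r[0]["score"],2),np.round(px))
    return np.linalg.solve(sum(A),sum(b)) if len(A)>1 else None
E
python3 - <<'E'
from h import *
np.set_printoptions(precision=4,suppress=True)
a=.03; u=np.array([np.cos(a),np.sin(a),0]); c=np.array([.5525,-.078,0])
Rt=rot(a); t=c-.113*u
p=get_state()["position"]
movep([t[0],t[1],.15],Rt.as_rotvec()); move_l([t[0],t[1],.09],.1)
for n in("upper_base","upper_thumb","upper_tab"): print(n,tri(n))
s=get_state(); print(s["position"],s["clock"],s["finger_gap"],s["contact_force"])
f=cam("side"); cv2.imwrite("pics/s3.png",f["img"][100:400,180:560,::-1])
E
```

```text
upper_base scene 0.76 [417. 213.]
upper_base side 0.71 [352. 190.]
upper_base [ 0.553  -0.0801  0.0863]
upper_thumb scene 0.74 [382. 178.]
upper_thumb side 0.83 [309. 175.]
upper_thumb [ 0.6372 -0.0793  0.1075]
upper_tab scene 0.96 [473. 237.]
upper_tab side 0.59 [410. 181.]
upper_tab [ 0.4435 -0.082   0.1128]
[ 0.4396 -0.0814  0.0901] 24.3 0.3810437444379724 [ 1.0908  0.2144 -1.7111]
```

View pics/s3.png

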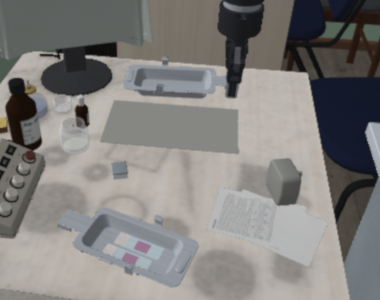

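The tray hovers over the sheet, with its nose about 0.06 rad low. I'll level it, lower to contact and release.

Run:
```python
from h import *
np.set_printoptions(precision=4,suppress=True)
a=.03; u=np.array([np.cos(a),np.sin(a),0]); c=np.array([.5525,-.077,0])
Rt=rot(a,pitch=-.06); t=c-.1115*u
move_l([t[0],t[1],.085],.1,rot=Rt.as_rotvec())
move_l([t[0],t[1],.015],.06); sleep(.2)
print("touch",move_l([t[0],t[1],-.004],.01,until_force=2))
s=get_state(); print(s["position"],s["contact_force"],s["wrist_torque"],s["clock"])
for n in("upper_thumb","upper_tab"): print(n,tri(n))
f=cam("side"); cv2.imwrite("pics/s4.png",cv2.resize(f["img"][170:280,240:460,::-1],None,fx=3,fy=3))
```

```text
touch True
[ 0.441  -0.0803  0.0009] [ 0.4347 -1.2043  6.1666] [ 0.0308  0.2553 -0.0079] 27.4167
upper_thumb scene 0.5 [211. 336.]
upper_thumb side 0.89 [313. 209.]
upper_thumb [0.5124 0.2675 0.1877]
upper_tab scene 0.75 [464. 286.]
upper_tab side 0.57 [406. 221.]
upper_tab [ 0.4422 -0.0841  0.0206]
```

View pics/s4.png

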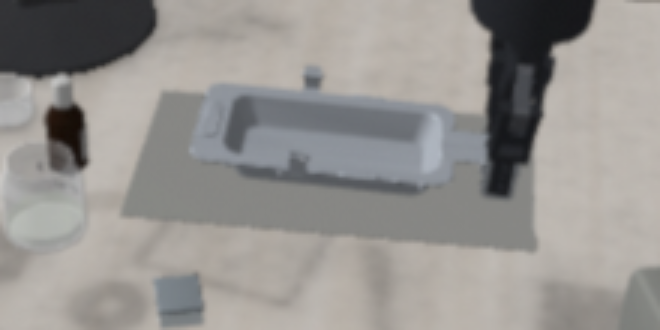

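The tray is down on the sheet, with the tab at about 20.6 mm, the height expected when it lies flat. I'll release, back off and check.

Run:
```python
from h import *
np.set_printoptions(precision=4,suppress=True)
let_go(); sleep(.2); s=get_state(); p=s["position"]
move_l([p[0]-.0,p[1],.12],.08)
movep([.36,-.09,.27],rot(.03).as_rotvec()); sleep(.3)
f=cam("wrist"); save(f,"w5.png")
for n in("upper_tab","upper_thumb","upper_base","sheet_top"):
    h={"upper_tab":.0207,"upper_thumb":.0272,"upper_base":.0012,"sheet_top":.0012}[n]
    for c in("wrist","side","scene"):
        f=cam(c); r=tip_of(c,n)
        if r: print(n,c,round(r[0]["score"],2),ray(f,r[0]["centre"],h))
f=cam("side"); cv2.imwrite("pics/s5.png",cv2.resize(f["img"][170:410,220:460,::-1],None,fx=2.4,fy=2.4))
print(get_state()["clock"])
```

```text
upper_tab wrist 0.6 [ 0.442  -0.0761  0.0207]
upper_tab side 0.62 [ 0.4351 -0.0779  0.0207]
upper_tab scene 0.81 [ 0.4459 -0.0817  0.0207]
upper_thumb wrist 0.68 [ 0.6366 -0.0748  0.0272]
upper_thumb side 0.69 [ 0.6359 -0.07    0.0272]
upper_thumb scene 0.71 [ 0.6321 -0.0662  0.0272]
upper_base wrist 0.8 [ 0.5502 -0.076   0.0012]
upper_base side 0.89 [ 0.55   -0.0764  0.0012]
upper_base scene 0.93 [ 0.5532 -0.0756  0.0012]
sheet_top side 0.84 [ 0.5484 -0.0838  0.0012]
sheet_top scene 0.75 [ 0.5543 -0.0809  0.0012]
32.6
```

View pics/s5.png

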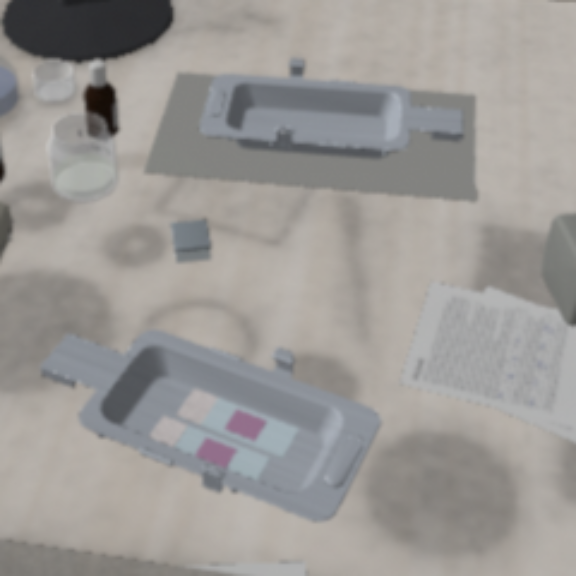

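The upper tray lies flat, centred and lengthwise on the sheet. The lower tray and the bystanders haven't moved, and the gripper is clear.

```bash
python3 -c "
from cell import *
print(sign_off())"
```

```text
the job is handed in; nothing more can be done
None
```

The job is handed in: I unclipped the upper tray, lifted it off and laid it flat on the blotting sheet, about 5 mm from the sheet's centre by the cameras, at 32.6 s on the clock (limit 51 s), and the last picture shows the lower tray and the jar, bottle and box undisturbed; sign-off returned no verdict.

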